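# Rebuild the weld-camera viewing port

## Task

Rebuild the viewing port: into the upright barrel drop the brass-rimmed dark filter first, then the white spacer, then the blue-rimmed clear cover glass, each lying flat. Then set the red retaining ring over the barrel with its white marks at the white pointers on the barrel's foot, and turn it clockwise (seen from above) up to its stop, yellow marks at the pointers, so that it clamps the stack; let go, and leave the mallet, clamp and magnet where they lie.

Things in the scene. Friction and masses are not known exactly. Their poses are not given: they have to be found in the camera images.
- barrel: Fixed upright aluminium barrel on a grey round foot (132 mm across, 10 mm thick). Origin: centre of the foot's underside, on the table; z up along the bore. Bore 65 mm across, its flat seat 12 mm above the origin; the mouth flares to 71 mm over the top 6 mm; rim 54 mm above the origin; outside 75 mm across.
- seat (a point): Centre of the flat seat at the bottom of the barrel's bore, 12 mm above the table; axes as the barrel's.
- pointer0 (a point): A white pointer bar on the barrel's foot, 51 mm from the axis on the barrel's x axis. Above it (42 mm above the table) a steel stud 8 mm thick sticks out of the barrel's outside to 45 mm from the axis; the ring's thread catches under the studs.
- pointer1 (a point): The like pointer and stud at 120 degrees (counter-clockwise from above) from the barrel's x axis.
- pointer2 (a point): The like pointer and stud at 240 degrees.
- filter: Loose dark filter: flat disc 60 mm across, 14 mm thick, brass rim, nearly black glass on both faces, 0.12 kg. Origin: centre of its underside. Either face may be up. It belongs lowest, on the seat.
- spacer: Loose white spacer: open ring, 60 mm outside, 44 mm hole, 18 mm high, 0.08 kg. Origin: centre of its underside. Either face may be up. It belongs on the filter.
- cover: Loose clear cover glass: flat disc 60 mm across, 14 mm thick, blue rim, pale clear glass on both faces, 0.12 kg. Origin: centre of its underside. Either face may be up. It belongs on the spacer; it then stands 4 mm proud of the barrel's rim.
- ring: Loose red retaining ring, a stepped cap standing on its skirt, 0.35 kg, 44 mm hole through it. Origin: centre of the skirt's lower edge; z up. Skirt 102 mm outside, 96 mm inside, 28 mm high; top plate 28 to 33 mm up; neck above it. Inside the skirt are three steel thread ramps, 81 mm across. On the finished stack its origin lies 30 mm above the table.
- neck (a point): On the ring's axis at mid height of its neck, 46 mm above the ring's origin. The neck is the grip: 60 mm across, from 33 to 59 mm above the ring's origin. Turning the ring tight takes up to about 1.3 N m.
- white_mark (a point): One of three white marks on the ring's top edge, at 0, 120, 240 degrees about z from the ring's x axis, over the entry gaps of its thread. With any white mark within 14 degrees of a pointer the ring drops down until its plate lies on the cover glass.
- yellow_mark (a point): One of three yellow marks on the ring's top edge, 68 degrees counter-clockwise of a white mark. Turned clockwise from the entry, the thread takes hold at about 50 degrees, is fully tight and holds itself from about 60, and meets a hard stop at about 71, yellow marks at the pointers. The ring hardly moves down (under 2 mm).
- mallet: Bystander: rubber mallet with wooden handle, 290 mm long, lying flat, head 56 mm thick. Origin on the table near the middle.
- clamp: Bystander: blue C-clamp, 260 mm long, 22 mm thick, lying flat. Origin on the table inside its frame.
- magnet: Bystander: orange welding magnet, a 90 mm triangle 25 mm thick, lying flat. Origin on the table at the middle of one side.

How it is judged:
By the outcome, as a careful person would: the job done as asked, in the order asked, and still so for the second after the job is handed in, with the robot touching nothing.
It also fails if it takes over 64 s, if anything falls off the work surface, if the arm or the gripper's body presses on something with over 40 N, if the wrist force passes 120 N, or if a joint passes its speed limit or range.

## Robot

A 6-joint arm with a two-finger parallel gripper is mounted at the origin on the work surface. World frame = base frame: x ahead of the robot, y to its left, z up, the work surface at z = 0. Lengths are in mm, angles in rad, forces in N, time in s.
With the tool pointing down it reaches from about 350 to 875 mm from the base axis. Payload 4.2 kg.
Tool frame: the origin (TCP) lies at the very end of the fingers, on their centre line; the grasp point (between the pads) lies 19 mm behind it; z points along the fingers, y is the line along which they close (so a half turn about z gives the same grasp; the last joint's range is limited). The gripper opens to 85 mm and grips with 20 to 120 N. Pads are 22 mm wide; open, the fingers measure 114 mm over their backs; the gripper's body (76 mm by 85 mm) begins 54 mm behind the grasp point. The pads swing forward as they close: fully open they stand 13 mm farther back than shut.
Start: joints at [1.459, 0.385, 0.008, 0, -1.194, -0.259], TCP at [226.443, 582.514, 231.312] pointing down, gripper open.
Joint ranges: [-3.14, 3.14], [-1.21, 2.06], [-1.07, 1.41], [-3.16, 2.05], [-2.99, -0.16], [-3.1, 3.1]. Speed limits (rad/s): [2.79, 2.79, 3.14, 3.14, 3.14, 3.14].

## Interface

Orientations are given as a unit quaternion [x, y, z, w].
In Python, from bench import arm gives the robot as it stands. The module is installed in compiled form; this text tells all that it offers.
- The arm moves only by the tool drive_tool, never from a script. Its argument "targets" is a list of rows, each a list of 5 numbers: the closure, from -1 (fully open) to 1 (shut), then the shift along the tool's x, y, z in mm, then the turn about the tool's z in degrees. In form: [[grip, tx, ty, tz, roll], ...]. A call has 1 to 12 rows; each row is the pose to reach, as a shift and turn from the pose commanded when the call began, along the tool's axes at that moment; what a row does not reach only later rows make up. A row lasts 1/10 s, in which the tool goes at most 50 mm and 8.59 degrees, less where a joint would pass 70% of its speed; a pose out of reach is approached as far as the arm can. A call with a gripper value outside its range is refused whole. The fingers move at their own pace and stop on an object; the grip force is fixed at half the most. Time passes only in rows, so rows that repeat a pose let the fingers close. It gives the time, the measured TCP pose, the force, the opening and the grip force at its end, in the units of the state.
- arm.read_state(): the state, without advancing time (a new reading comes with each control period).
- arm.get_image(name): name is "side" or "top" or "wrist"; returns the picture (480x640x3 uint8, blue, green, red); there is no depth.
- arm.camera_params(name): a dict with "fov_y" (degrees; the focal length in pixels is half the picture's height over the tangent of half this angle, whatever the lens; pixels are square), "cx", "cy" (the principal point, pixels), "D" ([k1, k2, p1, p2, k3] as OpenCV has them; the pictures are not rectified), "rvec" (rotation vector, rad) and "tvec" (3), from world to camera coordinates, as OpenCV has them; the wrist camera has in their place "tool_from_camera" (4x4, takes a point from camera to tool coordinates, whose origin is the TCP and whose axes are the flange's). Camera axes: x right, y down, z forward; pixel columns grow to the right and rows downward; lengths in mm; the calibration is good to about 2 mm. A picture is of the moment at which its call begins: read the wrist's pose just before it. camera_params takes no time and is no camera call.
- arm.job_done(): hands the job in; it is judged then, once.
The state is a dict: "clock": time; "joints": joint angles; "joint_vel": joint speeds; "joint_efforts": joint torques, N m; "position": TCP position; "ee_rot": TCP orientation; "contact_force": force on the tool from outside, world axes, zero at the start; "wrist_torque": the same for the moment, N m; "gripper_width": finger opening in mm; "grasp_force": force on a finger pad.
Only numpy, scipy, OpenCV 4.12 (cv2) and the standard library are available. Lean on these libraries where they do the work, as an engineer would, in place of code of your own. Each camera call takes 0.05 s, during which the arm holds its last target. There are 200 camera calls.

## Working session

There is one attempt and no reset: what is moved stays moved. The work goes in short steps, Python scripts to look and compute and a tool call to move; the robot and the scene stay as the last step left them, time stands still between calls to the robot, and variables do not carry over. Pictures are saved under pics/ and viewed, at most 10 in all, crops included, and the job is handed in when it is done.

Besides the shell and the picture viewer there is one more tool, called as name([rows], argument=value, ...), one row to a line, values as JSON. drive_tool: Moves the arm, as the interface text tells. Its arguments: {"type":"object","properties":{"targets":{"type":"array","items":{"type":"array","items":{"type":"number"}}}},"required":["targets"]}

```bash
mkdir -p pics; ls
python3 - <<'E'
from bench import arm
import cv2
for n in("top","side"):
    cv2.imwrite(f"pics/{n}0.png",arm.get_image(n)); print(n,arm.camera_params(n))
print(arm.camera_params("wrist"));print(arm.read_state())
E
```

```text
pics
top {'fov_y': 54.75589658541237, 'cx': 321.5262417647259, 'cy': 231.39264755540012, 'D': array([-0.02660241,  0.        ,  0.        ,  0.        ,  0.        ]), 'rvec': array([ 2.12977872, -2.19126435,  0.06176904]), 'tvec': array([  18.35564874,  589.08886612, 1033.21367502])}
side {'fov_y': 56.21522573719069, 'cx': 324.8518754205054, 'cy': 242.56578311550055, 'D': array([-0.0969172,  0.       ,  0.       ,  0.       ,  0.       ]), 'rvec': array([ 2.38492357, -0.0467081 ,  0.01504832]), 'tvec': array([-568.44263678,   60.90597777, 1154.8274353 ])}
{'fov_y': 59.83192583101357, 'cx': 317.2734547782493, 'cy': 238.62361263747735, 'D': array([-0.00053909,  0.        ,  0.        ,  0.        ,  0.        ]), 'tool_from_camera': array([[-1.00821382e-03, -9.56527003e-01, -2.91642035e-01,
         7.55994733e+01],
       [ 9.99999491e-01, -9.73537585e-04, -2.64016526e-04,
        -1.71707944e-01],
       [-3.13855457e-05, -2.91642153e-01,  9.56527498e-01,
        -1.42922546e+02],
       [ 0.00000000e+00,  0.00000000e+00,  0.00000000e+00,
         1.00000000e+00]])}
{'clock': 0.1, 'joints': array([ 1.45858698e+00,  3.85450673e-01,  6.74214824e-03, -3.79830444e-04,
       -1.19400688e+00, -2.58614677e-01]), 'joint_vel': array([-2.73443240e-05, -1.15992295e-03,  4.80793563e-03, -1.35372354e-04,
        1.17016532e-03,  1.65120430e-03]), 'joint_efforts': array([-6.03996887e-04, -3.93317771e+01,  1.88929796e+01,  4.19796780e+00,
       -2.57353327e-03,  4.42494894e-06]), 'position': array([226.29015938, 582.02970256, 230.34870138]), 'ee_rot': array([ 9.82846996e-01, -1.84420255e-01, -1.05874874e-04,  9.69879069e-04]), 'contact_force': array([0.06814364, 0.20195691, 0.670129  ]), 'wrist_torque': array([-0.01643069,  0.03239386,  0.00068232]), 'grasp_force': 0.0, 'gripper_width': 85.20975385134412}
```

View pics/top0.png

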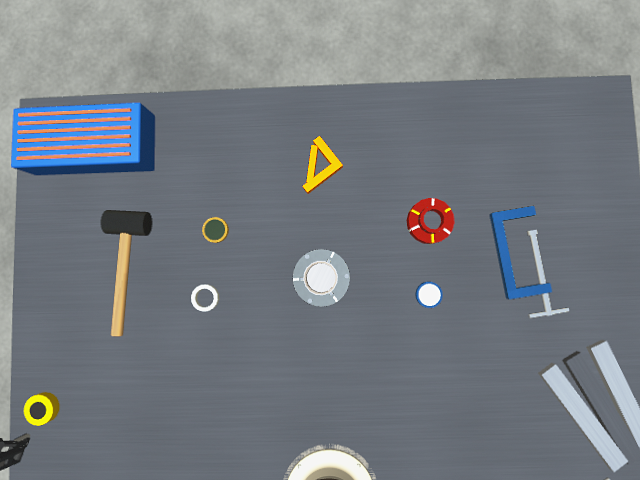

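View pics/side0.png

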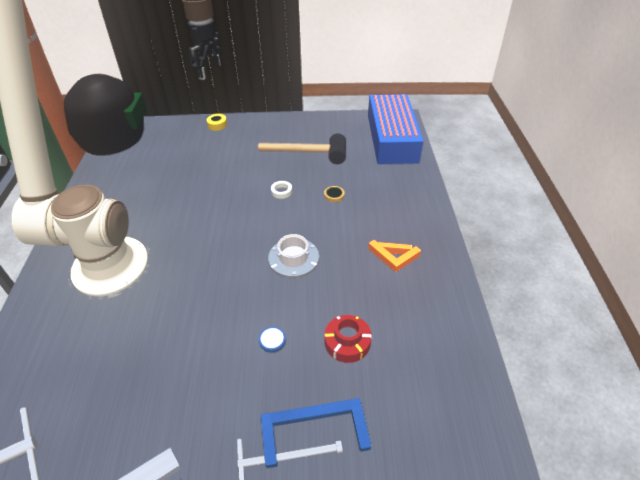

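The top view shows the barrel at about (321,277), filter (215,230), spacer (204,298), cover (429,294) and ring (431,220). The bystanders are clear of all of these. The side view agrees. Next I'll enlarge the parts.

```bash
cat > h.py <<'E'
import numpy as np, cv2
from scipy.spatial.transform import Rotation as R
from bench import arm
def KD(n,):
    p=arm.camera_params(n); f=240/np.tan(np.radians(p["fov_y"]/2))
    return p,np.array([[f,0,p["cx"]],[0,f,p["cy"]],[0,0,1]]),p["D"]
def pose(n,s=None):
    p,K,D=KD(n)
    if n=="wrist":
        T=p["tool_from_camera"];Rt=R.from_quat(s["ee_rot"]).as_matrix()
        return Rt@T[:3,:3], Rt@T[:3,3]+s["position"],K,D
    Rc=cv2.Rodrigues(p["rvec"])[0]
    return Rc.T,-Rc.T@p["tvec"],K,D
def px2w(n,uv,z,s=None):
    A,c,K,D=pose(n,s)
    q=cv2.undistortPoints(np.array(uv,float).reshape(-1,1,2),K,D)[:,0]
    d=np.c_[q,np.ones(len(q))]@A.T
    return c+d*((z-c[2])/d[:,2])[:,None]
def w2px(n,P,s=None):
    A,c,K,D=pose(n,s)
    r=cv2.Rodrigues(A.T)[0]
    return cv2.projectPoints(np.array(P,float).reshape(-1,1,3),r,-A.T@c,K,D)[0][:,0]
E
python3 - <<'E'
from h import *
im=cv2.imread("pics/top0.png")
def crop(c,w,o): return cv2.resize(im[c[1]-w:c[1]+w,c[0]-w:c[0]+w],(o,o),interpolation=cv2.INTER_CUBIC)
a=np.hstack([crop((321,277),32,384),crop((431,220),32,384)])
b=np.hstack([crop(c,16,192) for c in((215,230),(204,298),(429,294))]+[np.zeros((192,192,3),np.uint8)])
cv2.imwrite("pics/c.png",np.vstack([a,b]))
for n,uv,z in(("barrelfoot",(321,277.5),10),("ring",(431,220),33),("filter",(215,230),14),("spacer",(204.3,298),18),("cover",(429,294.5),14)):
    print(n,px2w("top",[uv],z)[0].round(1))
for n,uv,z in(("filter",(334,193),14),("spacer",(282,189),18),("cover",(272,339),14)):
    print("side",n,px2w("side",[uv],z)[0].round(1))
E
```

```text
barrelfoot [484.4   6.2  10. ]
ring [ 607.2 -247.    33. ]
filter [601.2 250.6  14. ]
spacer [444.5 275.6  18. ]
cover [ 439.2 -238.4   14. ]
side filter [605.5 248.   14. ]
side spacer [451.3 268.2  18. ]
side cover [ 442.5 -241.4   14. ]
```

View pics/c.png

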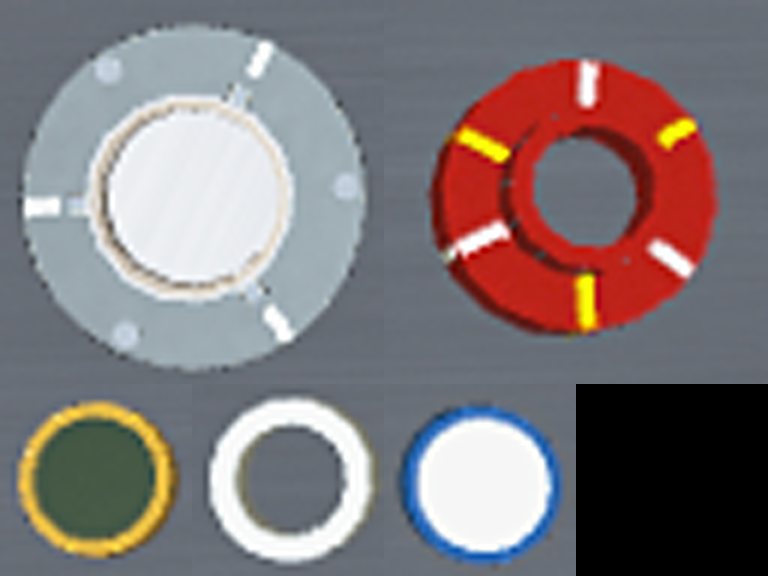

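```bash
cat >> h.py <<'E'
def yaw(s): 
    x=R.from_quat(s["ee_rot"]).as_matrix()[:,0]; return np.degrees(np.arctan2(x[1],x[0]))
def shift(P,s,ya=None):
    M=R.from_quat(s["ee_rot"]).as_matrix()
    r=(M.T@(np.array(P)-s["position"])).round(1)
    return r, None if ya is None else round(yaw(s)-ya,1)
E
python3 - <<'E'
from h import *
s=arm.read_state()
f=lambda uv,z:px2w("top",[uv],z)[0][:2].round(1)
print("filter",f((215.25,229.8),14),"spacer",f((203.6,298),18),"cover",f((429,294.6),14))
b=px2w("top",[(321.2,277.8)],10)[0]
for nm,L,o in(("barrel",[(42,207),(261,58),(278,324)],(289,245)),("ring",[(206,84),(96,240),(287,258)],(399,188)),("yellow",[(100,145),(293,133),(203,300)],(399,188))):
    P=px2w("top",np.array(L)/6+np.array(o)-0.4,10 if nm=="barrel" else 33); c=P.mean(0)
    print(nm,c.round(1),np.degrees(np.arctan2(*(P-c)[:,1::-1].T)).round(1),np.linalg.norm(P-c,axis=1).round(1))
print(b, shift((585,250,170),s,0),s["joints"])
E
```

```text
filter [601.6 250. ] spacer [444.5 277.2] cover [ 439.  -238.4]
barrel [484.9   6.5  10. ] [  92.6  -27.7 -148. ] [58.4 58.9 58.4]
ring [ 607.4 -247.8   33. ] [  -7.7  113.  -127.7] [42.  41.8 41.4]
yellow [ 607.9 -248.7   33. ] [ 62.1 -59.5 179.5] [41.  42.4 40.7]
[483.65143361   5.73242852  10.        ] (array([454.7, 179.3,  60.8]), np.float64(-21.3)) [ 1.45858698e+00  3.85450673e-01  6.74214824e-03 -3.79830444e-04
 -1.19400688e+00 -2.58614677e-01]
```

drive_tool([
  [-1,45,18,0,-4],
  [-1,90,36,0,-8],
  [-1,135,54,10,-12],
  [-1,180,71,20,-16],
  [-1,225,89,25,-21.3],
  [-1,270,107,30,-21.3],
  [-1,315,125,40,-21.3],
  [-1,360,142,50,-21.3],
  [-1,405,160,60,-21.3],
  [-1,454.7,179.3,61,-21.3],
  [-1,454.7,179.3,61,-21.3],
  [-1,454.7,179.3,61,-21.3],
])

```text
clock: 1.3
position: [585.8, 249.2, 169.3]
ee_rot: [1.0, -0.001, -0.001, 0.0]
contact_force: [-1.0, 0.7, 0.9]
gripper_width: 85.0
grasp_force: 0.0
```

Run:
```python
from h import *
s=arm.read_state(); im=arm.get_image("wrist"); cv2.imwrite("pics/w1.png",im)
print(s["position"],yaw(s),s["joints"].round(2),w2px("wrist",[(601.5,250,14),s["position"]],s))
```

```text
[585.78661906 249.18060079 169.27411489] -0.12360109559483204 [ 0.66  0.45 -0.05 -0.   -1.07  0.91] [[315.58518067 197.38124759]
 [316.8675183  319.05988481]]
```

View pics/w1.png

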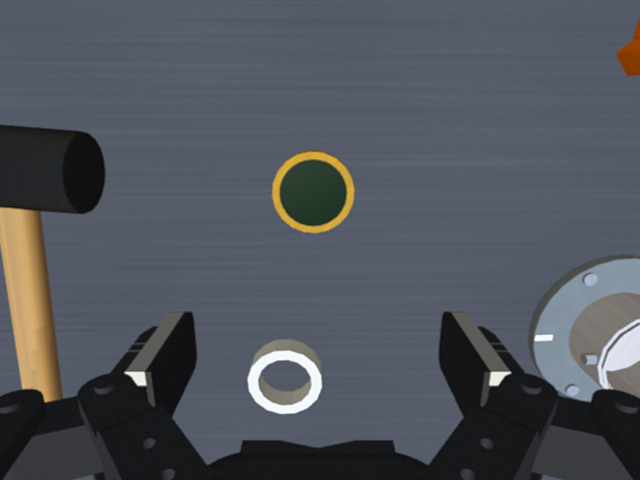

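The wrist view shows the filter at about (313,192), the spacer's top face at (284,382) and the barrel's edge at the right. Fingers are open.

Run:
```python
from h import *
s=dict(position=np.array([585.787,249.181,169.274]),ee_rot=np.array(arm.read_state()["ee_rot"]))
im=cv2.imread("pics/w1.png"); hsv=cv2.cvtColor(im,cv2.COLOR_BGR2HSV)
m=cv2.inRange(hsv,(15,120,90),(30,255,255)); m[:, :200]=0;m[300:]=0
c=max(cv2.findContours(m,0,2)[0],key=cv2.contourArea); e=cv2.fitEllipse(cv2.convexHull(c)); print(e)
F=px2w("wrist",[e[0]],13)[0]; print("filter",F)
# diam check
print("spacer",px2w("wrist",[(284.5,382)],18,s)[0] if 0 else px2w("wrist",[(284.5,382)],18,s)[0]) if 1 else 0
```

```text
((312.8252868652344, 191.22901916503906), (81.7032241821289, 82.11603546142578), 170.48428344726562)Traceback (most recent call last):
  File "<stdin>", line 6, in <module>
  File "h.py", line 15, in px2w
    A,c,K,D=pose(n,s)
            ~~~~^^^^^
  File "h.py", line 10, in pose
    T=p["tool_from_camera"];Rt=R.from_quat(s["ee_rot"]).as_matrix()
                                           ~^^^^^^^^^^
TypeError: 'NoneType' object is not subscriptable
```

Run:
```python
from h import *
s=arm.read_state()
print("filter,spacer",px2w("wrist",[(312.8,191.2)],13,s)[0],px2w("wrist",[(284.5,382)],18,s)[0])
```

```text
filter,spacer [605.10312046 253.14290527  13.        ] [446.91485087 277.13689181  18.        ]
```

drive_tool([
  [-1,19,-3.5,40,0],
  [-1,19,-3.5,85,0],
  [-1,19,-3.5,130,0],
  [-1,19,-3.5,155,0],
  [-1,19,-3.5,164,0],
  [-1,19,-3.5,168,0],
  [-1,19,-3.5,168,0],
])

```text
clock: 2.05
position: [604.6, 255.4, 3.5]
ee_rot: [1.0, 0.001, 0.001, -0.0]
contact_force: [0.4, 0.5, 0.7]
gripper_width: 85.3
grasp_force: 0.0
```

drive_tool([
  [1,0,0,0,0],
  [1,0,0,0,0],
  [1,0,0,0,0],
  [1,0,0,0,0],
  [1,0,0,0,0],
])

```text
clock: 2.55
position: [605.4, 254.9, 5.1]
ee_rot: [1.0, 0.001, 0.002, -0.001]
contact_force: [-1.3, 0.1, 5.7]
gripper_width: 56.5
grasp_force: 62.3
```

Run:
```python
from h import *
s=arm.read_state();print(s["position"],s["contact_force"],s["gripper_width"],s["grasp_force"]); im=arm.get_image("wrist"); cv2.imwrite("pics/w2.png",im)
```

```text
[605.35553709 254.85669965   5.07768755] [-1.30382067  0.1381786   5.73443772] 56.478584339181886 62.29726552963257
```

View pics/w2.png

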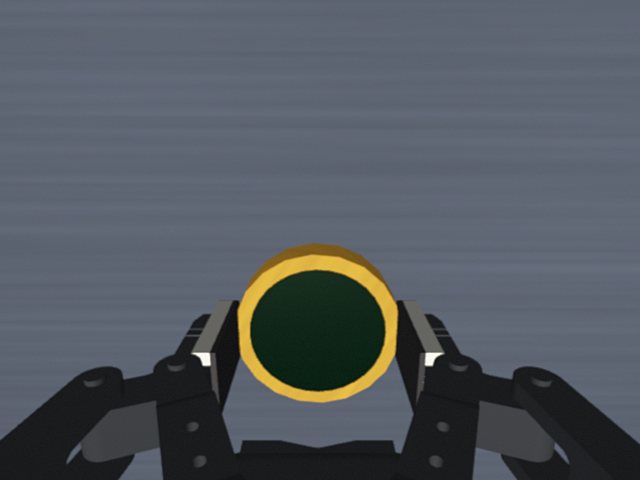

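The filter is gripped squarely: its top face is centred at about (318,328), with a pad on each side. Lifting, and going to view the barrel.

Run:
```python
from h import *
s=arm.read_state();print(s["position"],px2w("wrist",[(318,329)],14,s)[0],px2w("wrist",[(238,315),(398,315)],14,s)[:,:2],shift((468,6,170),s,0))
```

```text
[605.3299127  254.8281326    5.05979215] [606.06238242 254.39987068  14.        ] [[611.5955716  282.87298708]
 [611.6597546  225.9524942 ]] (array([-137.2,  248.3, -165.8]), np.float64(0.1))
```

drive_tool([
  [1,0,0,-15,0],
  [1,0,0,-50,0],
  [1,0,0,-100,0],
  [1,-20,30,-130,0],
  [1,-45,75,-150,0],
  [1,-70,120,-165,0],
  [1,-95,165,-165,0],
  [1,-120,210,-165,0],
  [1,-137,249,-165,0],
  [1,-137,249,-165,0],
  [1,-137,249,-165,0],
])

```text
clock: 3.7
position: [467.1, 3.9, 168.7]
ee_rot: [1.0, -0.001, 0.001, -0.0]
contact_force: [0.7, -0.8, -1.8]
gripper_width: 56.5
grasp_force: 64.2
```

Run:
```python
from h import *
s=arm.read_state();im=arm.get_image("wrist"); cv2.imwrite("pics/w3.png",im)
print(s["position"],yaw(s),s["gripper_width"],s["grasp_force"],s["joints"].round(2),w2px("wrist",[(484.3,6.1,54)],s))
```

```text
[467.06790488   3.85547162 168.65642691] -0.08084858496937361 56.52925162311747 64.2432689666748 [ 0.36  0.18 -0.46 -0.   -0.93  1.21] [[313.47533942 208.44137436]]
```

View pics/w3.png

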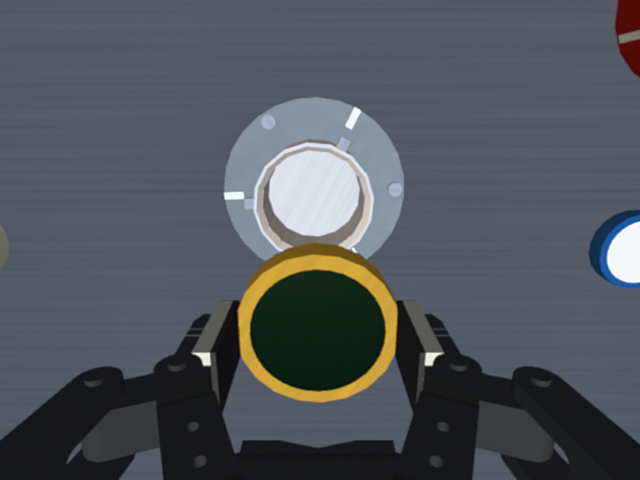

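The filter is still level in the grip. The barrel's rim centre is at about (314,200) and the foot's centre at about (314,188).

Run:
```python
from h import *
from scipy.optimize import least_squares
s=arm.read_state()
im=cv2.imread("pics/w3.png")
# fit centre by edge points of the rim's outer circle (r 37.5,z 54) and foot (r 66,z10)
for z,pts in((54,[(254,199),(374,200),(314,141.5),(270,158),(358,158)]),(10,[(224,190),(404,190),(314,97.5),(258,118),(370,118)])):
    P=px2w("wrist",pts,z,s)[:,:2]
    r=least_squares(lambda q:np.hypot(*(P-q[:2]).T)-q[2],[485,6,40]); print(z,r.x,r.fun.round(1))
P=px2w("wrist",[(234.5,196),(353,118)],10,s)
print(P, "disc in hand",px2w("wrist",[(318,329)],s["position"][2]+9,s))
c=np.array([484.3,6.1])
for q in(c,r.x[:2]): print(np.degrees(np.arctan2(P[:,1]-q[1],P[:,0]-q[0])))
```

```text
54 [489.33783773   6.7465626   37.82827092] [-0.1 -0.2 -0.7  0.4  0.5]
10 [487.01508173   7.09266001  65.66204362] [ 0.1  0.   0.4 -0.3 -0.2]
[[484.72517595  65.39741838  10.        ]
 [539.55909766 -20.14705573  10.        ]] disc in hand [[468.71483041   4.42174808 177.52135257]]
[ 89.58918329 -25.40685887]
[ 92.24912242 -27.40299514]
```

drive_tool([
  [1,10,-1.5,30,0],
  [1,20,-3,65,0],
  [1,20,-3,95,0],
  [1,20,-3,105,0],
  [1,20,-3,108,0],
  [1,20,-3,111,0],
  [1,20,-3,113,0],
  [1,20,-3,113,0],
])

```text
clock: 4.55
position: [488.1, 8.3, 55.2]
ee_rot: [1.0, 0.001, 0.001, -0.0]
contact_force: [0.0, -0.1, -0.4]
gripper_width: 56.4
grasp_force: 64.3
```

Run:
```python
from h import *
s=arm.read_state();print(s["position"],s["contact_force"],s["gripper_width"],s["joints"].round(2))
a=arm.get_image("wrist")[120:440,140:500]; b=arm.get_image("side")
u,v=w2px("side",[(488,7,54)])[0].astype(int); b=cv2.resize(b[v-53:v+53,u-60:u+60],(360,320),interpolation=cv2.INTER_CUBIC)
cv2.imwrite("pics/v4.png",np.hstack([a,b]))
```

```text
[488.10839009   8.30379023  55.23366663] [ 0.04098991 -0.06956266 -0.41788357] 56.37144953577392 [ 0.35  0.37 -0.55  0.   -0.65  1.22]
```

View pics/v4.png

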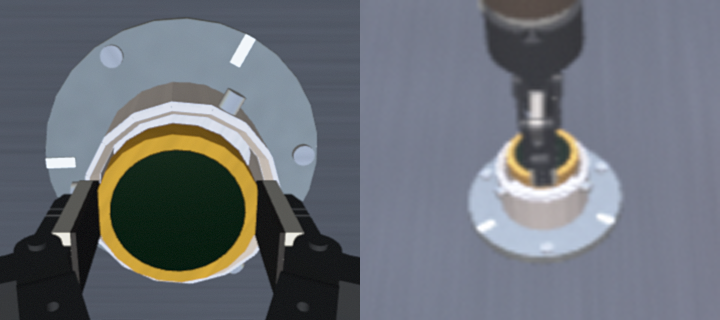

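The filter is just over the mouth, about 1.5 mm towards +y. I'll check the x offset from the foot and rim edges.

Run:
```python
from h import *
from scipy.optimize import least_squares
s=arm.read_state()
for z,R0,pts in((10,66,[(46,140),(317,140),(181,18),(95,48),(272,52)]),(54,37.5,[(181,102),(133,117),(232,118),(94,165),(272,165)])):
    P=px2w("wrist",np.array(pts)+[140,120],z,s)[:,:2]
    r=least_squares(lambda q:np.hypot(*(P-q).T)-R0,[488,7]); print(z,r.x.round(1),r.fun.round(1))
zt=s["position"][2]+9
P=px2w("wrist",np.array([(98,208),(257,208),(178,135),(178,283)])+[140,120],zt,s)[:,:2];print(P.round(1))
```

```text
10 [486.1   6.1] [-0.5 -0.3  0.4 -0.  -0.3]
54 [487.2   6. ] [ 1.2  0.1 -0.3 -1.4 -1.1]
[[489.2  36.5]
 [489.2 -20.6]
 [516.9   7.8]
 [457.2   7.8]]
```

drive_tool([
  [1,-0.6,1.8,0,0],
  [1,-0.6,1.8,2.5,0],
  [1,-0.6,1.8,2.5,0],
])

```text
clock: 4.95
position: [486.7, 6.1, 51.6]
ee_rot: [1.0, 0.0, -0.0, 0.0]
contact_force: [0.4, 0.0, -0.9]
gripper_width: 56.6
grasp_force: 64.3
```

drive_tool([
  [-1,0,0,0,0],
  [-1,0,0,0,0],
  [-1,0,0,0,0],
  [-1,0,0,0,0],
  [-1,0,0,-30,0],
  [-1,0,0,-75,0],
  [-1,-20,0,-115,0],
  [-1,-20,0,-115,0],
  [-1,-20,0,-115,0],
])

```text
clock: 5.85
position: [467.0, 6.4, 167.9]
ee_rot: [1.0, 0.001, 0.001, -0.001]
contact_force: [-0.6, 0.8, -0.5]
gripper_width: 85.5
grasp_force: 0.0
```

Run:
```python
from h import *
s=arm.read_state();print(s["position"],s["contact_force"],s["gripper_width"],yaw(s))
im=arm.get_image("wrist");cv2.imwrite("pics/w5.png",im)
print("spacer shift",shift((447,277,170),s,0))
```

```text
[466.95623235   6.42343985 167.8571424 ] [-0.60027823  0.84100874 -0.45828779] 85.53129546560913 0.05763511277034359
spacer shift (array([ -19.7, -270.6,   -1.8]), np.float64(0.1))
```

View pics/w5.png

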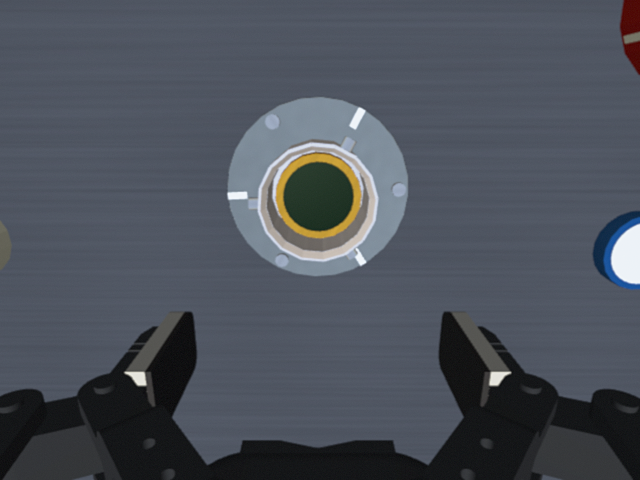

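The filter lies flat at the bottom of the bore, centred at about (318,195). Next is the spacer.

drive_tool([
  [-1,-4,-40,0,0],
  [-1,-8,-80,0,0],
  [-1,-12,-120,0,0],
  [-1,-16,-160,0,0],
  [-1,-20,-200,0,0],
  [-1,-28,-240,0,0],
  [-1,-37,-270.6,0,0],
  [-1,-37,-270.6,0,0],
  [-1,-37,-270.6,0,0],
])

```text
clock: 6.8
position: [428.9, 276.8, 164.8]
ee_rot: [1.0, 0.001, -0.001, 0.002]
contact_force: [0.1, 0.6, -0.2]
gripper_width: 85.3
grasp_force: 0.0
```

```bash
cat >> h.py <<'E'
def find(lo,hi,z,guess):
    s=arm.read_state(); im=arm.get_image("wrist"); cv2.imwrite("pics/f%.1f.png"%s["clock"],im)
    m=cv2.inRange(cv2.cvtColor(im,cv2.COLOR_BGR2HSV),lo,hi)
    g=w2px("wrist",[guess],s)[0]
    cs=[c for c in cv2.findContours(m,0,2)[0] if cv2.contourArea(c)>1500]
    c=min(cs,key=lambda c:np.hypot(*(cv2.minEnclosingCircle(c)[0]-g)))
    e=cv2.fitEllipse(cv2.convexHull(c)); P=px2w("wrist",[e[0]],z,s)[0]
    print(s["position"].round(1),"yaw",yaw(s).round(2),"guess",g.round(),e,P.round(1)); return s,P
E
python3 - <<'E'
from h import *
s,P=find((0,0,205),(179,40,255),18,(446,277,18))
print(shift((P[0],P[1],5),s,0))
E
```

```text
[428.9 276.8 164.8] yaw 0.12 guess [316. 198.] ((317.0482482910156, 194.5142364501953), (85.27226257324219, 86.51654815673828), 97.40290069580078) [448.2 276.3  18. ]
(array([1.970e+01, 1.000e-01, 1.598e+02]), np.float64(0.1))
```

drive_tool([
  [-1,19.5,0,40,0],
  [-1,19.5,0,85,0],
  [-1,19.5,0,125,0],
  [-1,19.5,0,148,0],
  [-1,19.5,0,156,0],
  [-1,19.5,0,159,0],
  [-1,19.5,0,159,0],
])

```text
clock: 7.55
position: [449.8, 276.8, 8.4]
ee_rot: [1.0, 0.0, 0.0, -0.0]
contact_force: [0.5, -0.4, 1.3]
gripper_width: 85.1
grasp_force: 0.0
```

drive_tool([
  [1,0,0,0,0],
  [1,0,0,0,0],
  [1,0,0,0,0],
  [1,0,0,0,0],
  [1,0,0,0,0],
])

```text
clock: 8.05
position: [449.8, 277.5, 10.0]
ee_rot: [1.0, 0.001, 0.001, -0.001]
contact_force: [-2.5, -0.6, 8.8]
gripper_width: 56.7
grasp_force: 61.9
```

Run:
```python
from h import *
s,P=find((0,0,205),(179,40,255),18,(448,276,18))
print(s["gripper_width"],s["contact_force"],"off",P-s["position"],shift((486.7,6.1,150),s,0))
```

```text
[449.8 277.5  10. ] yaw 0.1 guess [321. 334.] ((317.1320495605469, 332.1421203613281), (149.62033081054688, 165.12379455566406), 90.6315689086914) [448.7 277.3  18. ]
56.70147108847243 [-2.50804406 -0.62522814  8.80500969] off [-1.07666626 -0.11670539  7.96643033] (array([  36.7,  271.2, -140.4]), np.float64(0.1))
```

drive_tool([
  [1,0,0,-15,0],
  [1,0,0,-55,0],
  [1,0,0,-100,0],
  [1,5,40,-105,0],
  [1,10,85,-105,0],
  [1,15,130,-105,0],
  [1,22,175,-105,0],
  [1,30,220,-105,0],
  [1,38,255,-105,0],
  [1,38,271.2,-100,0],
  [1,38,271.2,-80,0],
  [1,38,271.2,-80,0],
])

```text
clock: 9.3
position: [485.6, 4.6, 86.6]
ee_rot: [1.0, -0.001, -0.002, 0.0]
contact_force: [-1.0, 0.1, -0.8]
gripper_width: 56.5
grasp_force: 64.1
```

Run:
```python
from h import *
s=arm.read_state();print(s["position"],s["gripper_width"],s["contact_force"],yaw(s),shift((487.8,6.2,57),s,0))
```

```text
[485.60533763   4.59358131  86.58710424] 56.511299345896674 [-1.02803682  0.05947697 -0.81200186] -0.06929502364363409 (array([ 2.3, -1.6, 29.6]), np.float64(-0.1))
```

drive_tool([
  [1,1.5,-1.2,10,0],
  [1,1.5,-1.2,20,0],
  [1,1.5,-1.2,20,0],
  [1,1.5,-1.2,20,0],
])

```text
clock: 9.7
position: [488.9, 7.2, 67.7]
ee_rot: [1.0, 0.001, -0.0, 0.0]
contact_force: [0.0, -0.0, -0.8]
gripper_width: 56.6
grasp_force: 64.1
```

Run:
```python
from h import *
for i in range(3):
    s=arm.read_state();im=arm.get_image("wrist");print(s["position"],s["contact_force"])
cv2.imwrite("pics/sp.png",im[120:440,140:500])
print(shift((487.8,6.2,57),s,0))
```

```text
[488.92308347   7.21534418  67.71689312] [ 3.22756725e-02 -2.53687079e-04 -7.85455762e-01]
[489.13659071   7.22336365  67.9797637 ] [ 0.16269484 -0.54260464 -0.26214694]
[489.24140339   7.19391174  68.13432365] [-0.6719829  -0.84236746 -1.31455428]
(array([-1.5,  1. , 11.1]), np.float64(0.1))
```

View pics/sp.png

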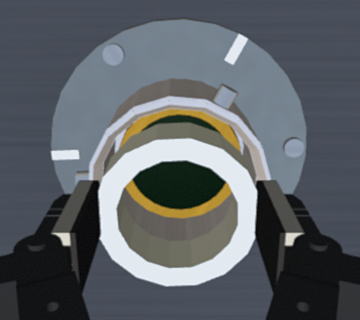

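The spacer is held level above the mouth. Its centre column (178) matches the foot's (178.5).

drive_tool([
  [1,-1,0.4,6,0],
  [1,-1,0.4,11,0],
  [1,-1,0.4,11,0],
  [1,-1,0.4,11,0],
])

```text
clock: 10.25
position: [487.8, 6.4, 56.6]
ee_rot: [1.0, 0.001, -0.0, 0.0]
contact_force: [1.2, 0.6, -0.2]
gripper_width: 56.8
grasp_force: 64.1
```

drive_tool([
  [-1,0,0,0,0],
  [-1,0,0,0,0],
  [-1,0,0,0,0],
  [-1,0,0,0,0],
  [-1,0,0,-30,0],
  [-1,0,0,-75,0],
  [-1,-20,0,-112,0],
  [-1,-20,0,-112,0],
  [-1,-20,0,-112,0],
])

```text
clock: 11.15
position: [467.9, 6.6, 169.6]
ee_rot: [1.0, 0.0, 0.001, -0.001]
contact_force: [0.4, -0.2, -0.8]
gripper_width: 85.5
grasp_force: 0.0
```

Run:
```python
from h import *
s,P=find((0,0,215),(179,40,255),44,(487,6,44))
im=cv2.imread("pics/f%.1f.png"%s["clock"]);c=w2px("wrist",[(487,6,44)],s)[0].astype(int)
print(im[c[1],c[0]-60:c[0]+61:5].max(1), im[c[1]-60:c[1]+61:5,c[0]].max(1))
print(shift((422,-238,165),s,0))
```

```text
[467.9   6.6 169.6] yaw 0.05 guess [318. 202.] ((317.5534362792969, 202.50576782226562), (116.86872100830078, 118.39540100097656), 96.56011962890625) [486.6   6.3  44. ]
[204 154  98 248 246 243  53  53  53  52  53  54  51  52  51  49  51  49
  48 249 246 241 143 194 168] [108 233 162 115 246 246 128  56  55  52  52  52  51  50  50  49  47  47
 118 179 246 250 134 190 194]
(array([-46.1, 244.5,   4.2]), np.float64(0.1))
```

drive_tool([
  [-1,-8,40,0,0],
  [-1,-16,80,0,0],
  [-1,-24,125,0,0],
  [-1,-32,170,0,0],
  [-1,-40,215,0,0],
  [-1,-46,244.5,4,0],
  [-1,-46,244.5,4,0],
  [-1,-46,244.5,4,0],
  [-1,-46,244.5,4,0],
])

```text
clock: 12.1
position: [422.0, -237.6, 163.9]
ee_rot: [1.0, 0.001, -0.001, -0.0]
contact_force: [-0.1, -0.4, 0.3]
gripper_width: 85.4
grasp_force: 0.0
```

Run:
```python
from h import *
s,P=find((95,120,60),(130,255,255),13,(441,-237,13))
print(shift((P[0],P[1],5),s,0),s["joints"].round(2))
```

```text
[ 422.  -237.6  163.9] yaw 0.09 guess [316. 194.] ((318.7395324707031, 191.62503051757812), (83.63084411621094, 83.79576873779297), 166.75900268554688) [ 442.7 -238.8   13. ]
(array([ 21. ,   1.3, 158.8]), np.float64(0.1)) [-0.18  0.21 -0.43 -0.   -0.93  1.75]
```

drive_tool([
  [-1,20.5,1.2,40,0],
  [-1,20.5,1.2,85,0],
  [-1,20.5,1.2,125,0],
  [-1,20.5,1.2,148,0],
  [-1,20.5,1.2,157,0],
  [-1,20.5,1.2,161,0],
  [-1,20.5,1.2,161,0],
  [-1,20.5,1.2,161,0],
])

```text
clock: 12.95
position: [443.8, -239.3, 5.2]
ee_rot: [1.0, 0.001, 0.001, 0.0]
contact_force: [-0.3, -0.3, 0.0]
gripper_width: 85.7
grasp_force: 0.0
```

drive_tool([
  [1,0,0,0,0],
  [1,0,0,0,0],
  [1,0,0,0,0],
  [1,0,0,0,0],
  [1,0,0,0,0],
])

```text
clock: 13.45
position: [443.3, -239.5, 5.7]
ee_rot: [1.0, 0.001, 0.001, 0.0]
contact_force: [-1.5, 0.6, 9.1]
gripper_width: 56.6
grasp_force: 61.4
```

Run:
```python
from h import *
s,P=find((95,120,60),(130,255,255),13,(442,-238.5,13))
print(s["gripper_width"],s["contact_force"],"off",P-s["position"],shift((487.2,6.3,100),s,0))
```

```text
[ 443.3 -239.5    5.7] yaw 0.08 guess [314. 332.] ((317.13238525390625, 325.35797119140625), (158.35118103027344, 161.75302124023438), 95.05806732177734) [ 444.6 -239.6   13. ]
56.63799943137788 [-1.50132046  0.64119195  9.09698598] off [ 1.33307954 -0.09651591  7.34433537] (array([  44.5, -245.7,  -94.4]), np.float64(0.1))
```

drive_tool([
  [1,0,0,-15,0],
  [1,0,0,-55,0],
  [1,0,0,-100,0],
  [1,5,-40,-100,0],
  [1,10,-85,-100,0],
  [1,15,-130,-100,0],
  [1,25,-175,-100,0],
  [1,35,-220,-95,0],
  [1,43.5,-245.7,-85,0],
  [1,43.5,-245.7,-65,0],
  [1,43.5,-245.7,-65,0],
  [1,43.5,-245.7,-65,0],
])

```text
clock: 14.7
position: [485.4, 6.1, 68.9]
ee_rot: [1.0, 0.0, -0.001, 0.0]
contact_force: [-0.5, -0.6, -1.6]
gripper_width: 56.7
grasp_force: 64.2
```

drive_tool([
  [1,0,0,0,0],
  [1,0,0,0,0],
])

```text
clock: 14.9
position: [486.3, 5.9, 69.7]
ee_rot: [1.0, -0.0, 0.001, -0.0]
contact_force: [-0.1, -0.4, -1.2]
gripper_width: 56.1
grasp_force: 64.2
```

Run:
```python
from h import *
s=arm.read_state();print(s["position"],s["gripper_width"],s["contact_force"],yaw(s),shift((486.8,6.3,53),s,0))
```

```text
[486.29601372   5.94604765  69.71579357] 56.067415749500576 [-0.13547802 -0.35441726 -1.20178723] -0.00965801456370302 (array([ 0.5, -0.3, 16.7]), np.float64(-0.0))
```

drive_tool([
  [1,0.5,-0.3,8,0],
  [1,0.5,-0.3,13,0],
  [1,0.5,-0.3,16.5,0],
  [1,0.5,-0.3,16.5,0],
  [1,0.5,-0.3,16.5,0],
])

```text
clock: 15.4
position: [486.3, 6.7, 52.1]
ee_rot: [1.0, 0.0, -0.0, 0.0]
contact_force: [0.2, -0.3, -0.8]
gripper_width: 56.3
grasp_force: 64.2
```

Run:
```python
from h import *
s=arm.read_state();print(s["position"],s["contact_force"],s["wrist_torque"])
```

```text
[486.33157259   6.67911315  52.10037883] [ 0.18061843 -0.31822427 -0.82397733] [-0.05127207 -0.01635264 -0.01954707]
```

drive_tool([
  [-1,0,0,0,0],
  [-1,0,0,0,0],
  [-1,0,0,0,0],
  [-1,0,0,0,0],
  [-1,0,0,-30,0],
  [-1,0,0,-75,0],
  [-1,-20,0,-115,0],
  [-1,-20,0,-115,0],
  [-1,-20,0,-115,0],
])

```text
clock: 16.3
position: [466.4, 6.9, 168.4]
ee_rot: [1.0, 0.0, 0.001, -0.001]
contact_force: [-0.5, 0.5, -0.3]
gripper_width: 85.7
grasp_force: 0.0
```

Run:
```python
from h import *
s,P=find((95,120,60),(130,255,255),58,(487,6,58))
im=cv2.imread("pics/f%.1f.png"%s["clock"]);t=arm.get_image("side")
u,v=w2px("side",[(487,6,54)])[0].astype(int)
b=cv2.resize(t[v-40:v+40,u-40:u+40],(400,400),interpolation=cv2.INTER_CUBIC)
cv2.imwrite("pics/cov.png",np.hstack([im[40:440,120:520],b]))
print(shift((590,-247,165),s,0))
```

```text
[466.4   6.9 168.4] yaw 0.05 guess [319. 205.] ((317.41802978515625, 206.15411376953125), (93.27452850341797, 94.50353240966797), 96.31712341308594) [486.1   6.8  58. ]
(array([123.3, 254. ,   3.4]), np.float64(0.1))
```

View pics/cov.png

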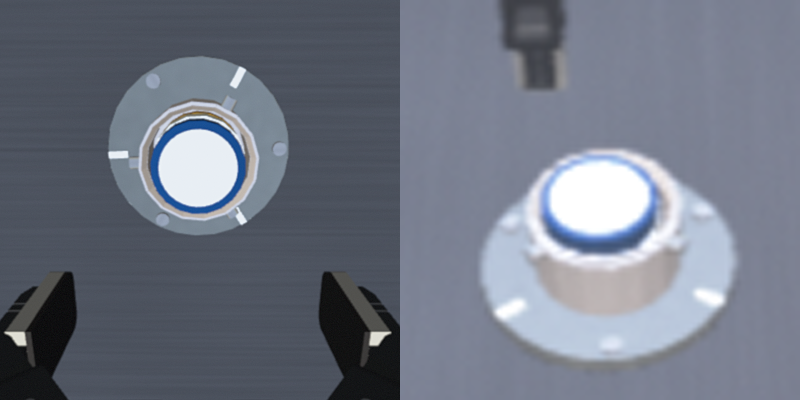

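The cover sits level in the mouth and slightly proud, in both views. Now the ring; I'll find its marks by code.

drive_tool([
  [-1,20,40,0,0],
  [-1,40,80,0,0],
  [-1,60,120,0,0],
  [-1,80,165,0,0],
  [-1,100,210,0,0],
  [-1,123,254,0,0],
  [-1,123,254,0,0],
  [-1,123,254,0,0],
  [-1,123,254,0,0],
])

```text
clock: 17.3
position: [588.9, -246.6, 165.6]
ee_rot: [1.0, 0.001, -0.002, -0.0]
contact_force: [-0.3, -0.3, -0.1]
gripper_width: 85.6
grasp_force: 0.0
```

```bash
cat >> h.py <<'E'
def marks(z,rest,guess,name="wrist"):
    from scipy.optimize import least_squares
    s=arm.read_state(); im=arm.get_image(name); cv2.imwrite("pics/m%.1f.png"%s["clock"],im)
    hsv=cv2.cvtColor(im,cv2.COLOR_BGR2HSV); out={}
    for n,lo,hi in(("white",(0,0,170),(179,60,255)),("yellow",(22,150,150),(38,255,255))):
        _,_,st,ce=cv2.connectedComponentsWithStats(cv2.inRange(hsv,lo,hi))
        P=px2w(name,ce[1:],z,s); k=[i for i in range(len(P)) if st[i+1,4]>8 and 25<np.hypot(*(P[i]-guess)[:2])<rest]
        P=P[k][:,:2]; out[n]=P
        if len(P)>=2:
            print(n,P.round(1).tolist(),st[1:][k][:,4])
    return s,out
E
python3 - <<'E'
from h import *
g=np.array([609,-247,33])
s,o=marks(33,52,g)
P=np.vstack(list(o.values()))
from scipy.optimize import least_squares
r=least_squares(lambda q:np.hypot(*(P-q[:2]).T)-q[2],[609,-247,42]);print(r.x,r.fun.round(1))
for n in o: print(n,np.degrees(np.arctan2(*(o[n]-r.x[:2])[:,::-1].T)).round(1))
print(s["position"],yaw(s),s["joints"].round(2),shift((r.x[0],r.x[1],30),s,0))
E
```

```text
white [[649.7, -252.4], [592.8, -208.0], [583.1, -281.9]] [264 180 161]
yellow [[630.1, -282.3], [629.1, -211.9], [564.7, -247.8]] [266 266 121]
[ 607.16501461 -247.4479402    42.13501051] [ 0.6 -0.1 -0.1 -0.4 -0.3  0.3]
white [  -6.6  110.  -124.9]
yellow [ -56.6   58.3 -179.6]
[ 588.86312127 -246.59701228  165.62509722] 0.06663155873983963 [-0.14  0.46 -0.05 -0.   -1.07  1.72] (array([ 18.7,   1. , 135.6]), np.float64(0.1))
```

drive_tool([
  [-1,19,1,40,0],
  [-1,19,1,80,0],
  [-1,19,1,110,0],
  [-1,19,1,126,0],
  [-1,19,1,131,0],
  [-1,19,1,133,0],
  [-1,19,1,133,0],
  [-1,19,1,133,0],
  [-1,19,1,133,0],
])

```text
clock: 18.25
position: [609.3, -248.2, 35.7]
ee_rot: [1.0, 0.001, 0.001, 0.0]
contact_force: [0.6, 0.4, -0.4]
gripper_width: 85.6
grasp_force: 0.0
```

drive_tool([
  [1,0,0,0,0],
  [1,0,0,0,0],
  [1,0,0,0,0],
  [1,0,0,0,0],
  [1,0,0,0,0],
  [1,0,0,0,0],
])

```text
clock: 18.85
position: [609.2, -248.3, 35.5]
ee_rot: [1.0, 0.001, 0.001, 0.0]
contact_force: [-1.6, 0.8, 5.0]
gripper_width: 59.2
grasp_force: 65.5
```

Run:
```python
from h import *
s,o=marks(33,54,np.array([608,-247.5,33]))
print(s["position"],s["contact_force"],s["gripper_width"],s["grasp_force"],shift((487,6.3,120),s,-20.3))
```

```text
white [[649.9, -253.3], [590.2, -201.1], [590.1, -295.9], [580.1, -284.3]] [788 141 141  19]
yellow [[630.4, -283.4], [629.1, -212.7]] [751 755]
[ 609.24026059 -248.31272877   35.54484792] [-1.57005627  0.83752339  4.97484139] 59.22845404682624 65.51796119660139 (array([-121.8, -254.7,  -84.8]), np.float64(20.4))
```

drive_tool([
  [1,0,0,-15,0],
  [1,0,0,-50,0],
  [1,0,0,-88,0],
  [1,-15,-35,-92,3],
  [1,-33,-75,-92,7],
  [1,-52,-115,-92,11],
  [1,-72,-155,-92,15],
  [1,-92,-195,-92,19],
  [1,-110,-230,-92,20.4],
  [1,-120.8,-254.7,-92,20.4],
  [1,-120.8,-254.7,-92,20.4],
  [1,-120.8,-254.7,-92,20.4],
])

```text
clock: 20.1
position: [487.2, 6.8, 126.5]
ee_rot: [0.984, -0.176, -0.0, 0.0]
contact_force: [0.6, 0.0, -3.7]
gripper_width: 58.9
grasp_force: 66.0
```

drive_tool([
  [1,0,0,0,0],
  [1,0,0,0,0],
])

```text
clock: 20.3
position: [487.8, 5.7, 126.1]
ee_rot: [0.984, -0.177, -0.0, 0.0]
contact_force: [-0.4, -0.7, -2.9]
gripper_width: 58.9
grasp_force: 66.0
```

Run:
```python
from h import *
for p,q,px,z in(((467.9,6.6,169.6),(1,0,.001,-.001),(317.5,202.5),54),((467.9,6.6,169.6),(1,0,.001,-.001),(318.,202.5),54),((466.4,6.9,168.4),(1,0,.001,-.001),(318.5,200),54),((466.4,6.9,168.4),(1,0,.001,-.001),(318.,186.5),10)):
    print(px2w("wrist",[px],z,dict(position=np.array(p),ee_rot=q)).round(1))
s,o=marks(arm.read_state()["position"][2]-2.5,54,np.array([487,6.3,0]))
P=np.vstack(list(o.values()));print(np.degrees(np.arctan2(*(P-s["position"][:2]+[0.9,-.1])[:,::-1].T)).round(1))
print(s["position"],yaw(s),s["gripper_width"],s["contact_force"],s["wrist_torque"],shift((488,6.3,80),s,-20.3))
```

```text
[[488.7   6.9  54. ]]
[[488.7   6.6  54. ]]
[[489.1   6.6  54. ]]
[[490.1   6.9  10. ]]
white [[535.0, -18.1], [524.3, -13.0], [486.6, 56.9], [453.5, -31.8], [448.0, -17.4]] [ 42 789 139 139  16]
yellow [[495.4, -34.3], [519.0, 32.4]] [749 763]
[ -26.4  -26.7   90.3 -131.7 -149.2  -78.    39.7]
[487.80857544   5.65475169 126.13871274] -20.435158181067795 58.93551177749059 [-0.35481289 -0.67164563 -2.8592569 ] [-0.02667691 -0.02409677  0.03713779] (array([-0. , -0.7, 46.1]), np.float64(-0.1))
```

drive_tool([
  [1,0.7,-1,15,0],
  [1,0.7,-1,28,0],
  [1,0.7,-1,34,0],
  [1,0.7,-1,40,0],
  [1,0.7,-1,40,0],
  [1,0.7,-1,40,0],
])

```text
clock: 20.95
position: [489.0, 7.1, 86.6]
ee_rot: [0.984, -0.177, 0.0, -0.0]
contact_force: [0.4, 0.3, -3.0]
gripper_width: 59.2
grasp_force: 65.9
```

drive_tool([
  [1,0,0,4,0],
  [1,0,0,8,0],
  [1,0,0,8,0],
])

```text
clock: 21.25
position: [488.2, 7.1, 77.9]
ee_rot: [0.984, -0.177, -0.0, 0.0]
contact_force: [-0.3, 0.5, -2.9]
gripper_width: 59.3
grasp_force: 66.0
```

drive_tool([
  [1,0,0,3,0],
  [1,0,0,6,0],
  [1,0,0,6,0],
])

```text
clock: 21.55
position: [488.2, 7.0, 71.8]
ee_rot: [0.984, -0.177, -0.0, 0.0]
contact_force: [-0.4, 0.2, -2.4]
gripper_width: 58.7
grasp_force: 66.0
```

drive_tool([
  [1,0,0,3,0],
  [1,0,0,5,0],
  [1,0,0,5,0],
])

```text
clock: 21.85
position: [488.4, 7.1, 67.0]
ee_rot: [0.984, -0.177, -0.0, 0.0]
contact_force: [-0.7, -0.5, -3.4]
gripper_width: 59.3
grasp_force: 66.0
```

drive_tool([
  [1,0,0,1,0],
  [1,0,0,2,0],
  [1,0,0,2,0],
])

```text
clock: 22.15
position: [488.7, 7.1, 65.5]
ee_rot: [0.984, -0.177, 0.0, 0.0]
contact_force: [-0.5, -0.1, -2.5]
gripper_width: 59.1
grasp_force: 66.2
```

drive_tool([
  [1,0,0,1,0],
  [1,0,0,1.5,0],
  [1,0,0,1.5,0],
])

```text
clock: 22.45
position: [488.9, 7.2, 65.4]
ee_rot: [0.984, -0.176, 0.0, 0.0]
contact_force: [-3.4, 0.2, 8.9]
gripper_width: 59.3
grasp_force: 67.4
```

drive_tool([
  [1,0,0,0.5,0],
  [1,0,0,1,0],
  [1,0,0,1,0],
])

```text
clock: 22.75
position: [489.0, 7.1, 65.4]
ee_rot: [0.984, -0.176, 0.001, 0.0]
contact_force: [-5.6, 1.7, 16.1]
gripper_width: 59.0
grasp_force: 68.1
```

The ring is seated on the cover at its expected height. Turning it clockwise.

drive_tool([
  [1,0,0,-0.7,4],
  [1,0,0,-0.7,8],
  [1,0,0,-0.7,12],
  [1,0,0,-0.7,16],
  [1,0,0,-0.7,20],
  [1,0,0,-0.7,24],
  [1,0,0,-0.7,28],
  [1,0,0,-0.7,32],
  [1,0,0,-0.7,36],
  [1,0,0,-0.7,40],
])

```text
clock: 23.75
position: [489.2, 6.2, 65.4]
ee_rot: [0.864, -0.503, 0.001, 0.001]
contact_force: [-2.5, -4.7, 9.9]
gripper_width: 58.9
grasp_force: 67.0
```

```bash
cat > m.py <<'E'
from h import *
s,o=marks(arm.read_state()["position"][2]-2.5,54,np.array([488,6.6,0]))
for n in o: print(np.degrees(np.arctan2(*(o[n]-[488.2,6.8])[:,::-1].T)).round(1))
print(s["position"],"yaw",yaw(s),s["gripper_width"],s["contact_force"],s["wrist_torque"])
E
python3 m.py
```

```text
white [[510.5, -41.7], [505.6, -31.0], [481.3, -45.1], [458.1, -35.7], [521.6, 46.9], [439.3, 0.1], [444.2, 14.7]] [ 40 789  13 117 139 135   9]
yellow [[469.8, -28.8], [530.7, 7.3]] [754 748]
[ -65.3  -65.3  -97.5 -125.3   50.2 -172.2  169.9]
[-117.3    0.6]
[489.22476636   6.16165595  65.42051908] yaw -60.37309867514677 58.9159354954158 [-2.52242342 -4.68584577  9.88691866] [-1.34965388  0.74509227  0.2193407 ]
```

drive_tool([
  [1,0,0,0,4],
  [1,0,0,0,8],
  [1,0,0,0,12],
  [1,0,0,0,15],
  [1,0,0,0,18],
  [1,0,0,0,20],
  [1,0,0,0,20],
])

```text
clock: 24.5
position: [488.6, 5.9, 65.4]
ee_rot: [0.765, -0.644, 0.001, 0.001]
contact_force: [-3.4, -4.8, 11.0]
gripper_width: 59.3
grasp_force: 67.1
```

```bash
python3 m.py
```

```text
white [[492.5, -46.0], [491.5, -34.3], [533.0, 33.5], [439.7, 17.5], [449.2, 29.5]] [ 40 790 139 135   9]
yellow [[458.5, -20.2], [528.1, -6.8]] [754 747]
[-85.4 -85.4  30.8 167.6 149.8]
[-137.7  -18.8]
[488.55873973   5.8765757   65.36300114] yaw -80.1812932921538 59.28126209878216 [-3.4193913  -4.79953937 10.99355119] [-1.56680821  1.01553538  0.25457032]
```

drive_tool([
  [1,0,0,0,2],
  [1,0,0,0,4],
  [1,0,0,0,6],
  [1,0,0,0,8],
  [1,0,0,0,8],
])

```text
clock: 25.05
position: [488.5, 5.4, 65.4]
ee_rot: [0.718, -0.696, 0.001, 0.001]
contact_force: [-3.9, -8.1, 10.5]
gripper_width: 59.0
grasp_force: 67.1
```

```bash
python3 m.py
```

```text
white [[485.3, -46.4], [485.9, -34.7], [536.4, 26.8], [441.8, 23.8], [452.9, 34.4]] [ 39 787 138 138   9]
yellow [[455.3, -16.1], [526.0, -12.5]] [754 744]
[-93.2 -93.1  22.5 159.9 141.9]
[-145.2  -27. ]
[488.54897108   5.43215892  65.35387141] yaw -88.1722798533982 59.04224030169942 [-3.88089582 -8.1405069  10.4748262 ] [-2.24500622  0.76310173  0.32909428]
```

drive_tool([
  [1,0,0,0,2],
  [1,0,0,0,4],
  [1,0,0,0,5],
  [1,0,0,0,5],
])

```text
clock: 25.5
position: [486.8, 4.7, 65.2]
ee_rot: [-0.689, 0.725, -0.0, -0.003]
contact_force: [-7.4, -8.0, 13.5]
gripper_width: 59.2
grasp_force: 63.3
```

```bash
python3 m.py
```

```text
white [[480.5, -46.2], [481.9, -34.5], [536.3, 22.0], [441.7, 27.2]] [ 39 787 139 139]
yellow [[452.4, -14.0], [523.2, -14.7]] [751 746]
[-98.3 -98.7  17.5 156.3]
[-149.8  -31.5]
[486.83362861   4.73938495  65.24862128] yaw -92.9635523589247 59.16541378395281 [-7.39368551 -8.01047265 13.48487278] [-2.43645248  1.71233323  1.21244088]
```

drive_tool([
  [1,0,0,0,2],
  [1,0,0,0,4],
  [1,0,0,0,4],
  [1,0,0,0,4],
])

```text
clock: 25.95
position: [486.2, 2.7, 65.2]
ee_rot: [-0.663, 0.749, -0.001, -0.005]
contact_force: [-3.4, -18.1, 13.9]
gripper_width: 58.4
grasp_force: 62.1
```

```bash
python3 m.py
```

```text
white [[480.2, -46.1], [481.8, -34.3], [536.4, 16.5], [443.1, 28.3]] [ 41 774 134 137]
yellow [[452.3, -13.9], [523.2, -14.5]] [751 730]
[-98.6 -98.8  11.4 154.5]
[-150.   -31.3]
[486.24588525   2.74898604  65.18391645] yaw -96.97611229389669 58.37797934983033 [ -3.41124448 -18.06058538  13.93150555] [-5.10355808  1.37894724  1.17052396]
```

The marks no longer move: yellow is about 3° past the pointers, which is the 71° stop. I'll relax the twist, open and retreat.

drive_tool([
  [-1,0,0,0,-3],
  [-1,0,0,0,-3],
  [-1,0,0,0,-3],
  [-1,0,0,0,-3],
  [-1,0,0,0,-3],
  [-1,0,0,-15,-3],
  [-1,0,0,-55,-3],
  [-1,0,0,-100,-3],
  [-1,0,0,-145,-3],
  [-1,0,0,-145,-3],
  [-1,0,0,-145,-3],
])

```text
clock: 27.1
position: [488.9, 7.6, 209.5]
ee_rot: [-0.68, 0.733, -0.0, 0.001]
contact_force: [-0.4, 0.1, -1.4]
gripper_width: 85.2
grasp_force: 0.0
```

Run:
```python
from h import *
from scipy.optimize import least_squares
s,o=marks(63,54,np.array([488,6.6,63]))
P=np.vstack(list(o.values())); r=least_squares(lambda q:np.hypot(*(P-q[:2]).T)-41.8,[488,6]);print(r.x,r.fun.round(1))
for n in o: print(n,np.degrees(np.arctan2(*(o[n]-r.x)[:,::-1].T)).round(1))
s,b=marks(10,70,np.array([488,6.6,10])); 
w=b["white"]; w=w[np.abs(np.hypot(*(w-[488,6.6]).T)-58)<6]; print("pointers",w.round(1),np.degrees(np.arctan2(*(w-r.x)[:,::-1].T)).round(1))
print(s["position"],s["contact_force"],s["gripper_width"])
```

```text
white [[482.2, -34.6], [528.0, 21.6], [453.8, 32.6]] [232 154 138]
yellow [[452.8, -14.4], [523.1, -14.8], [488.3, 50.8]] [232 233  98]
[488.02488684   8.06395322] [1.2 0.4 0.4 0.  0.1 0.9]
white [-97.8  18.6 144.4]
yellow [-147.4  -33.2   89.6]
white [[489.5, -51.9], [482.0, -28.5], [437.3, -24.9], [540.6, -21.7], [536.1, 37.9], [448.3, 51.1]] [161 234 148 112 154 139]
yellow [[447.3, -4.7], [530.3, -5.1], [489.2, 72.7]] [236 236 102]
pointers [[489.5 -51.9]
 [437.3 -24.9]
 [540.6 -21.7]
 [536.1  37.9]
 [448.3  51.1]] [ -88.6 -147.   -29.5   31.8  132.7]
[488.04832995   7.2661571  208.05582592] [ 0.33038642 -0.46751502 -0.58244512] 85.38836064778387
```

```bash
python3 -c "
from bench import arm
print(arm.job_done())"
```

```text
the job is handed in; nothing more can be done
None
```

The port is rebuilt and handed in after about 27 s of the 64 s: filter, spacer and cover are stacked in order, the ring is turned clockwise to its stop with its yellow marks about 2–3° past the pointers, the gripper is clear, and the mallet, clamp and magnet were left alone.

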